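# Seat the shotgun microphone in its desk cradle

### The arm

A 6-joint arm with a two-finger parallel gripper is mounted at the origin on the work surface. World frame = base frame: x ahead of the robot, y to its left, z up, the work surface at z = 0. Lengths are in m, angles in rad, forces in N, time in s.
With the tool pointing down it reaches from about 0.225 to 0.875 m from the base axis. Payload 3.4 kg.
Tool frame: the origin (TCP) lies where the fingers leave the gripper's body, on its centre line; the fingertips stand 73 mm ahead of it and the grasp point (between the pads) lies 54 mm ahead of it (manip.pinch_z is the distance from the TCP to the grasp point, in m); z points along the fingers, y is the line along which they close (so a half turn about z gives the same grasp; the last joint's range is limited). The gripper opens to 85 mm and grips with 20 to 120 N. Pads are 22 mm wide; open, the fingers measure 114 mm over their backs; the gripper's body (76 mm by 85 mm) begins 54 mm behind the grasp point. The pads swing forward as they close: fully open they stand 13 mm farther back than shut.
Start: joints at [-1.354, 0.276, 1.505, -0, 1.361, -0.121], TCP at [0.191, -0.543, 0.304] pointing down, gripper open.
Joint ranges: [-2.89, 2.89], [-0.75, 2.08], [0.22, 2.7], [-1.18, 4.32], [0.11, 2.71], [-2.7, 2.7]. Speed limits (rad/s): [2.57, 2.57, 3.14, 3.14, 3.14, 3.14].

### API

Orientations are given as a unit quaternion [w, x, y, z].
In Python, from rig import readout, imaging, manip gives the robot as it stands. The module is installed in compiled form; this text tells all that it offers.
- The arm moves only by the tool servo_tool, never from a script. Its argument "moves" is a list of rows, each an object with "dp": the shift along the tool's x, y, z in units of 0.2 m (1.0 is 0.2 m), a list of three; "delta_rot": the turn, a rotation vector about the tool's x, y, z in units of 0.1 rad (1.0 is 0.1 rad), a list of three; "fingers": the opening, from 0 (shut) to 1 (fully open). In form: [{"dp": [dx, dy, dz], "delta_rot": [wx, wy, wz], "fingers": fingers}, ...]. A call has 1 to 5 rows; each row shifts and turns the commanded pose from where the row before left it, along the tool's axes as they then stand; what a row does not reach is not made up. A row lasts 1/10 s, in which the tool goes at most 50 mm and 8.59 degrees, less where a joint would pass 70% of its speed; a pose out of reach is approached as far as the arm can. A call with a number of a shift or a turn outside -1 to 1 is refused whole. A call with a gripper value outside its range is refused whole. The fingers move at their own pace and stop on an object; "force" is the grip in N (left out, the last holds). Time passes only in rows, so rows that do not move let the fingers close. It gives the time, the measured TCP pose, the force, the opening and the grip force at its end, in the units of the state.
- readout.get_state(): the state, without advancing time (a new reading comes with each control period).
- imaging.get_image(name): name is "scene" or "top" or "wrist"; returns (picture, depth): 480x640x3 uint8, red, green, blue; 480x640 float32, m along the optical axis (not along the pixel's ray), 0 where there is no reading.
- imaging.calibration(name): a dict with "intrinsics" (3x3 intrinsics, pixels), "R" (3x3) and "t" (3): a world point X has camera coordinates R X + t; the wrist camera has in their place "hand_eye" (4x4, takes a point from camera to tool coordinates, whose origin is the TCP and whose axes are the flange's). Camera axes: x right, y down, z forward; pixel columns grow to the right and rows downward; lengths in m; the calibration is good to about 2 mm. A picture is of the moment at which its call begins: read the wrist's pose just before it. calibration takes no time and is no camera call.
- manip.sign_off(): hands the job in; it is judged then, once.
The state is a dict: "clock": time; "qpos": joint angles; "qd": joint speeds; "effort": joint torques, N m; "position": TCP position; "ee_rot": TCP orientation; "contact_force": force on the tool from outside, world axes, zero at the start; "moment": the same for the moment, N m; "width": finger opening in m; "gripper_force": force on a finger pad.
Only numpy, scipy, OpenCV 4.12 (cv2) and the standard library are available. Lean on these libraries where they do the work, as an engineer would, in place of code of your own. Each camera call takes 0.05 s, during which the arm holds its last target. There are 200 camera calls.

### The job

Take the shotgun microphone from the gear rest and mount it in its desk cradle: pass the slotted front end through the guide ring with the tail held up clear of the clip, then press the tail down past the sprung jaw until it is fully home in the fork clip with the jaw closed over it, the microphone roughly centred so that both ends stick well out of the cradle. Let go of it, and leave the light wand, the extension rod, the mini tripod and the mug where they stand.

Things in the scene. Friction and masses are not known exactly. Their poses are not given: they have to be found in the camera images.
- mic: shotgun microphone: dark metal tube, 20 mm diameter, 190 mm long, 80 to 170 g, lying level in any of the gear rest's three notch pairs, axis 44 mm above the desk. Origin mid-axis; x along the axis to the front end; any roll about x. The front half has bright slotted bands and a rounded nose (10 mm radius); the last 10 mm of the tail is a 14 mm plug
- mic_tip (a point): front end of the microphone, on its axis, at x = +95 mm
- mic_tail (a point): tail end of the microphone, on its axis, at x = -95 mm
- mount: desk cradle, fixed: dark base plate 170 x 70 x 10 mm, guide ring at its +x end, fork clip at its -x end, 110 mm apart. Origin at the centre of the underside, z up, x from clip to ring. A seated microphone lies along x, axis at y = 0, 90 mm above the desk, front end past the ring, tail behind the clip; free space between ring and clip down to the plate
- ring_hole (a point): centre of the ring's round hole (29 mm diameter, axis along the cradle's x), at x = 55, y = 0, z = 93 mm in the cradle's frame, axes as the cradle's. The ring is an upright plate 44 x 44 mm, 6 mm thick; its top edge is 115 mm above the desk
- clip_seat (a point): where the microphone's axis lies when home in the clip: x = -55, y = 0, z = 90 mm in the cradle's frame, axes as the cradle's. The clip is 16 mm wide along x, its saddle 10 mm below this point; on the -y side stands a rigid prong with a flared tip (115 mm above the desk), on the +y side the sprung jaw, which overhangs the tube
- jaw (a joint): angle of the clip's sprung jaw, rad: 0 closed, grows as it swings out (cradle +y) to 0.5. Hinge line along the cradle's x at y = 14, z = 50 mm. Its top is a ramp from y = 4 mm at 101 mm above the desk to y = 17 mm at 124 mm; a tube pressed down on it with 5 to 12 N swings it out by 0.15 rad, then it snaps back over the tube
- rack: plywood gear rest fixed to the desk, base 150 x 200 x 8 mm, with two combs (12 mm thick, at x = -55 and +55 mm, up to 49 mm high) of three V notches at y = -70, 0 and +70 mm, their vertices 30 mm above the desk. Origin at the centre of the underside, z up; the rods lie along its x
- light_wand: light wand, leave alone: a thicker dark tube with a white half, 32 mm in diameter, 160 mm long, in another notch pair of the gear rest. Origin in the middle of its axis, x along it
- ext_rod: extension rod, leave alone: a thinner plain dark rod, 12 mm in diameter, 190 mm long, in another notch pair of the gear rest. Origin in the middle of its axis, x along it
- tripod: black mini tripod with a small lamp, leave alone: 185 mm tall, feet on a circle of 45 mm radius, standing loose between gear rest and cradle. Origin at desk level under its centre, z up
- mug: white mug, leave alone: 80 mm in diameter, 95 mm high, handle at its +y. Origin at the centre of the underside
Mind the look-alikes: they are no part of the job. Leave any green or turquoise look-alike of the mount alone. What is shaped like the mic but pink or purple is not meant.

How it is judged:
By the outcome, as a careful person would: the job done as asked, in the order asked, and still so for the second after the job is handed in, with the robot touching nothing.
It also fails if it takes over 51 s, if anything falls off the work surface, if the arm or the gripper's body presses on something with over 40 N, if the wrist force passes 120 N, or if a joint passes its speed limit or range.

## Working session

There is one attempt and no reset: what is moved stays moved. The work goes in short steps, Python scripts to look and compute and a tool call to move; the robot and the scene stay as the last step left them, time stands still between calls to the robot, and variables do not carry over. Pictures are saved under pics/ and viewed, at most 10 in all, crops included, and the job is handed in when it is done.

Besides the shell and the picture viewer there is one more tool, called after "Emit:" as name(argument=value, ...) on one line, values as JSON. servo_tool: Moves the arm, as the interface text tells. Its arguments: {"type":"object","properties":{"moves":{"type":"array"},"force":{"type":"number"}},"required":["moves"]}

```bash
mkdir -p pics; python3 - <<'E'
from rig import readout, imaging, manip
import numpy as np, cv2
s=readout.get_state();print(s, manip.pinch_z)
for n in("scene","top"):
    p,d=imaging.get_image(n);np.savez(f"{n}.npz",p=p,d=d);cv2.imwrite(f"pics/{n}.png",p[:,:,::-1])
    c=imaging.calibration(n);print(n,c)
print(imaging.calibration("wrist"))
E
```

```text
{'clock': 0.0, 'qpos': array([-1.35402445e+00,  2.76594177e-01,  1.50615591e+00,  7.56185820e-06,
        1.36070899e+00, -1.21003961e-01]), 'qd': array([ 0.00023244, -0.00091442,  0.00182405, -0.00111491, -0.00118479,
        0.00033108]), 'effort': array([-5.30035704e-04, -4.16777265e+01, -2.45806378e+01, -3.13323044e-04,
        1.09284170e-02,  8.09048316e-06]), 'position': array([ 0.19045516, -0.54210868,  0.30303099]), 'ee_rot': array([-9.32319076e-04,  9.85772006e-01,  1.68085341e-01, -4.09759774e-05]), 'contact_force': array([-0.14369878,  0.18609013,  0.40715536]), 'moment': array([-0.00601744,  0.00080285,  0.05180613]), 'gripper_force': 0.0, 'width': 0.08527561707075323} 0.0539
scene {'intrinsics': array([[448.88615772,   0.        , 314.35568598],
       [  0.        , 448.88615772, 235.07189349],
       [  0.        ,   0.        ,   1.        ]]), 'R': array([[ 0.78080074,  0.6247595 , -0.00507628],
       [ 0.39033407, -0.49413662, -0.77683223],
       [-0.48784169,  0.60456973, -0.62968716]]), 't': array([-0.42214228, -0.14860959,  1.31251825])}
top {'intrinsics': arr
[... 215 characters left out ...]
,
       [-9.94325913e-01, -5.99711682e-04, -1.06374897e-01],
       [ 1.06357108e-01, -2.47407978e-02, -9.94020150e-01]]), 't': array([-0.0256041 ,  0.55468901,  1.16227561])}
{'intrinsics': array([[422.74191682,   0.        , 326.96726404],
       [  0.        , 422.74191682, 228.6578535 ],
       [  0.        ,   0.        ,   1.        ]]), 'hand_eye': array([[ 8.11662644e-04, -9.66086027e-01, -2.58219149e-01,
         6.50181411e-02],
       [ 9.99999634e-01,  8.53923694e-04, -5.15120685e-05,
        -1.23426839e-03],
       [ 2.70264539e-04, -2.58219012e-01,  9.66086367e-01,
        -7.07128471e-02],
       [ 0.00000000e+00,  0.00000000e+00,  0.00000000e+00,
         1.00000000e+00]])}
```

View pics/top.png

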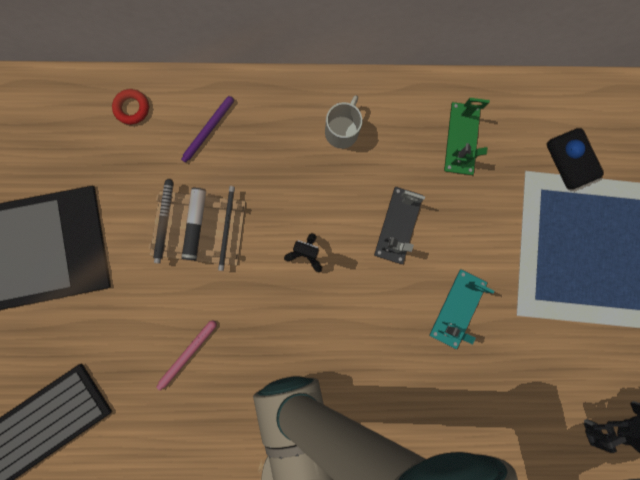

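View pics/scene.png

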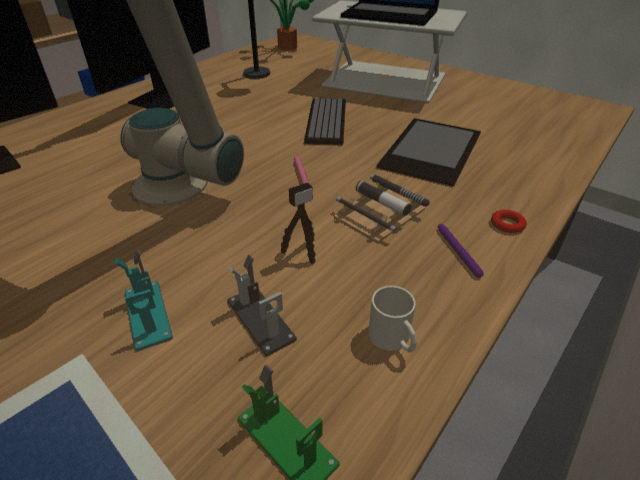

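```bash
cat > h.py <<'E'
import numpy as np, cv2
from rig import readout, imaging, manip
from scipy.spatial.transform import Rotation as Rn
def R(s): q=s["ee_rot"]; return Rn.from_quat([q[1],q[2],q[3],q[0]]).as_matrix()
def cloud(n,d,s=None):
    c=imaging.calibration(n);K=c["intrinsics"];v,u=np.mgrid[:480,:640]
    P=np.stack([(u-K[0,2])/K[0,0]*d,(v-K[1,2])/K[1,1]*d,d],-1)
    if n=="wrist":
        H=c["hand_eye"];P=P@H[:3,:3].T+H[:3,3];P=P@R(s).T+s["position"]
    else: P=(P-c["t"])@c["R"]
    P[d==0]=np.nan
    return P
E
python3 - <<'E'
from h import *
z=np.load("top.npz");p,d=z["p"],z["d"];P=cloud("top",d)
a=cv2.resize(p[165:285,140:260],None,fx=3.3,fy=4,interpolation=3);b=cv2.resize(p[175:275,360:460],None,fx=4,fy=4.8,interpolation=3)
cv2.imwrite("pics/crop.png",np.hstack([a,b])[:,:,::-1])
print("desk z",np.nanmedian(P[300:330,250:300,2]))
def box(P,name,x0,x1,y0,y1,z0,z1):
    m=(P[...,0]>x0)&(P[...,0]<x1)&(P[...,1]>y0)&(P[...,1]<y1)&(P[...,2]>z0)&(P[...,2]<z1);return P[m]
for (u,v) in [(168,182),(158,258),(163,222),(415,195),(400,247),(410,245),(400,225),(388,255),(306,248),(345,125)]: print((u,v),P[v,u].round(3))
E
```

```text
desk z 0.0003440875047661364
(168, 182) [0.655 0.315 0.053]
(158, 258) [0.486 0.332 0.055]
(163, 222) [0.565 0.323 0.056]
(415, 195) [ 0.616 -0.223  0.115]
(400, 247) [ 0.508 -0.195  0.08 ]
(410, 245) [ 0.51  -0.21   0.114]
(400, 225) [ 0.564 -0.208  0.009]
(388, 255) [ 0.495 -0.18   0.008]
(306, 248) [0.499 0.008 0.183]
(345, 125) [ 0.802 -0.083  0.007]
```

View pics/crop.png

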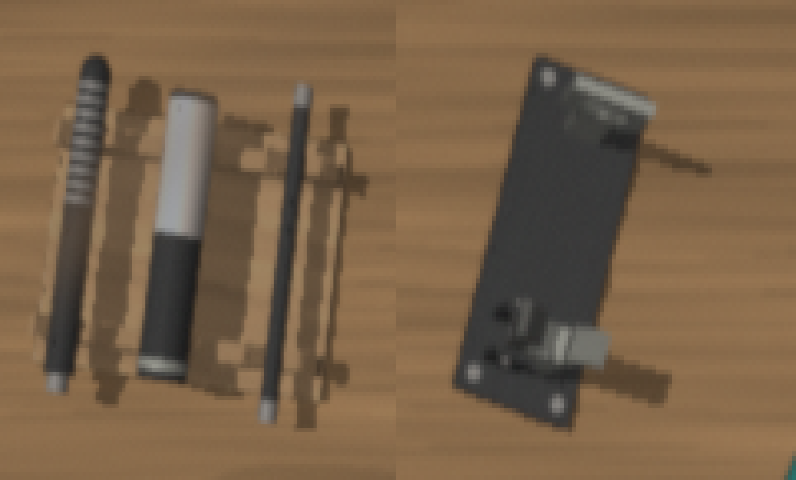

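The crop shows, on the left, the slotted dark mic (top image 163,222; nose up/far at (168,180)), then the white/dark light wand (194,223) and thin plain rod (228,228). The purple (208,128) and pink (187,355) tubes don't fit by colour. The only dark grey cradle is at (400,225), with its ring at (415,195) and clip at (400,247). The green and turquoise ones are look-alikes.

```bash
python3 - <<'E'
from h import *
for n in("top","scene"):
    z=np.load(n+".npz");p,d=z["p"].astype(float),z["d"];P=cloud(n,d)
    X,Y,Z=P[...,0],P[...,1],P[...,2]
    # mic
    m=(X>.45)&(X<.69)&(Y>.295)&(Y<.35)&(Z>.048)&(Z<.062)
    q=P[m];
    c,(vx,vy)=q.mean(0),np.linalg.svd(q[:,:2]-q[:,:2].mean(0),full_matrices=False)[2][0]*1
    if vx<0:vx,vy=-vx,-vy
    t=(q[:,:2]-c[:2])@[vx,vy]; w=(q[:,:2]-c[:2])@[-vy,vx]
    print(n,"mic",len(q),c.round(4),"yaw",np.arctan2(vy,vx).round(4),"t",np.percentile(t,[0,1,99,100]).round(4),"w",np.percentile(w,[1,99]).round(4),"mid",(c[:2]+np.array([vx,vy])*(t.max()+t.min())/2).round(4), "z",np.percentile(q[:,2],[50,95]).round(4))
    # plate: dark & low
    sat=p.max(-1)-p.min(-1)
    m=(X>.44)&(X<.69)&(Y>-.29)&(Y<-.13)&(Z>.005)&(Z<.0125)&(sat<18)
    m=cv2.morphologyEx(m.astype(np.uint8),cv2.MORPH_OPEN,np.ones((2,2)))>0
    q=P[m];r=cv2.minAreaRect((q[:,:2]*1000).astype(np.float32));print(n,"plate",len(q),r,q[:,2].mean())
    # all mount tall pts
    q=P[(X>.44)&(X<.69)&(Y>-.29)&(Y<-.13)&(Z>.1)];g=q[q[:,0]>.57];k=q[q[:,0]<.56]
    print("ring",len(g),g.mean(0).round(4),g[:,2].max());print("clip",k.round(3).tolist()[:25])
    m=(X>.4)&(X<.6)&(Y>-.08)&(Y<.1)&(Z>.02);print("tripod",np.nanmin(P[m],0).round(3),np.nanmax(P[m],0).round(3))
E
```

```text
top mic 712 [0.5686 0.3244 0.0531] yaw -0.1175 t [-0.0942 -0.0918  0.0893  0.0944] w [-0.0177  0.0166] mid [0.5687 0.3244] z [0.0531 0.0576]
top plate 1196 ((561.6647338867188, -207.54342651367188), (70.17144012451172, 166.6968536376953), 72.05900573730469) 0.011220606042267602
ring 83 [ 0.6157 -0.2212  0.113 ] 0.1197681446482738
clip [[0.524, -0.171, 0.123], [0.524, -0.173, 0.122], [0.524, -0.175, 0.125], [0.522, -0.171, 0.121], [0.522, -0.174, 0.121], [0.522, -0.175, 0.124], [0.522, -0.178, 0.118], [0.52, -0.169, 0.122], [0.52, -0.171, 0.122], [0.519, -0.172, 0.129], [0.52, -0.176, 0.121], [0.52, -0.179, 0.115], [0.521, -0.182, 0.11], [0.521, -0.184, 0.108], [0.517, -0.168, 0.126], [0.518, -0.172, 0.116], [0.518, -0.173, 0.121], [0.518, -0.176, 0.119], [0.518, -0.179, 0.113], [0.519, -0.182, 0.11], [0.519, -0.184, 0.107], [0.515, -0.169, 0.125], [0.515, -0.171, 0.124], [0.515, -0.173, 0.123], [0.516, -0.176, 0.118]]
tripod [ 0.455 -0.027  0.025] [0.544 0.058 0.19 ]
scene mic 290 [0.5778 0.3208 0.0517] yaw -0.1166 t [-0.101  -0.0983  0.0833  0.0854] w [-0.0158  0.0134] mid [0.57   0.3217] z [0.0518 0.0549]
scene plate 1557 ((568.0810546875, -207.12680053710938), (67.12628936767578, 166.0927276611328), 71.63699340820312) nan
ring 163 [ 0.6183 -0.224   0.111 ] 0.11661120159321765
clip [[0.511, -0.171, 0.124], [0.511, -0.168, 0.122], [0.511, -0.171, 0.122], [0.516, -0.173, 0.125], [0.517, -0.171, 0.124], [0.51, -0.173, 0.119], [0.513, -0.173, 0.121], [0.516, -0.173, 0.123], [0.518, -0.172, 0.124], [0.519, -0.17, 0.122], [0.511, -0.174, 0.118], [0.514, -0.174, 0.119], [0.516, -0.174, 0.121], [0.519, -0.174, 0.123], [0.522, -0.173, 0.123], [0.521, -0.17, 0.121], [0.51, -0.176, 0.116], [0.512, -0.175, 0.117], [0.517, -0.177, 0.121], [0.518, -0.176, 0.121], [0.52, -0.175, 0.121], [0.523, -0.175, 0.123], [0.524, -0.173, 0.122], [0.527, -0.173, 0.124], [0.51, -0.177, 0.115]]
tripod [ 0.456 -0.028  0.02 ] [0.544 0.057 0.187]
```

```bash
cat >> h.py <<'E'
import json
def pose(yaw,pitch=0):
    # tool x along yaw, z down, then tip-down pitch: tool x sinks by pitch
    cy,sy=np.cos(yaw),np.sin(yaw)
    R0=np.array([[cy,sy,0],[sy,-cy,0],[0,0,-1.]])
    return R0@Rn.from_rotvec([0,-pitch,0]).as_matrix()   # about tool y: x -> toward +z(down)
def plan(tp,Rt,n,f,s=None,frm=None):
    s=s or readout.get_state(); p,Rc=(s["position"],R(s)) if frm is None else frm
    p=np.array(p);tp=np.array(tp);rows=[]
    for i in range(n):
        k=n-i; dp=Rc.T@((tp-p)/k)/.2; w=Rn.from_matrix(Rc.T@Rt).as_rotvec()/k/.1
        dp,w=dp.round(3),w.round(2)
        rows.append({"dp":(dp+0.).tolist(),"delta_rot":(w+0.).tolist(),"fingers":f})
        p=p+Rc@dp*.2; Rc=Rc@Rn.from_rotvec(w*.1).as_matrix()
    for i in range(0,n,5): print(json.dumps(rows[i:i+5]))
    return p,Rc
def grasp2tcp(g,Rt): return np.array(g)-Rt[:,2]*manip.pinch_z
E
python3 - <<'E'
from h import *
print(pose(0,.3)[:,0])
e=plan([.55,-.207,.33],pose(-.316),13,.6)
E
```

```text
[ 0.95533649  0.         -0.29552021]
[{"dp": [0.173, -0.076, -0.01], "delta_rot": [0.0, 0.0, 0.5], "fingers": 0.6}, {"dp": [0.169, -0.084, -0.01], "delta_rot": [0.0, 0.0, 0.5], "fingers": 0.6}, {"dp": [0.165, -0.093, -0.01], "delta_rot": [0.0, 0.0, 0.5], "fingers": 0.6}, {"dp": [0.16, -0.101, -0.01], "delta_rot": [0.0, 0.0, 0.5], "fingers": 0.6}, {"dp": [0.155, -0.109, -0.01], "delta_rot": [0.0, 0.0, 0.5], "fingers": 0.6}]
[{"dp": [0.149, -0.116, -0.01], "delta_rot": [0.0, 0.0, 0.5], "fingers": 0.6}, {"dp": [0.143, -0.124, -0.01], "delta_rot": [0.0, 0.0, 0.51], "fingers": 0.6}, {"dp": [0.137, -0.131, -0.01], "delta_rot": [0.0, 0.0, 0.5], "fingers": 0.6}, {"dp": [0.13, -0.137, -0.01], "delta_rot": [0.0, 0.0, 0.51], "fingers": 0.6}, {"dp": [0.122, -0.144, -0.011], "delta_rot": [0.0, 0.0, 0.5], "fingers": 0.6}]
[{"dp": [0.115, -0.15, -0.01], "delta_rot": [0.0, 0.0, 0.51], "fingers": 0.6}, {"dp": [0.108, -0.155, -0.011], "delta_rot": [-0.01, 0.0, 0.5], "fingers": 0.6}, {"dp": [0.1, -0.16, -0.01], "delta_rot": [0.0, 0.01, 0.51], "fingers": 0.6}]
```

Emit:
servo_tool(moves=[{"dp": [0.17,-0.08,-0.01],"delta_rot": [0,0,0.5],"fingers": 0.6},{"dp": [0.17,-0.08,-0.01],"delta_rot": [0,0,0.5],"fingers": 0.6},{"dp": [0.165,-0.09,-0.01],"delta_rot": [0,0,0.5],"fingers": 0.6},{"dp": [0.16,-0.1,-0.01],"delta_rot": [0,0,0.5],"fingers": 0.6},{"dp": [0.155,-0.11,-0.01],"delta_rot": [0,0,0.5],"fingers": 0.6}])

```text
clock: 0.6
position: [0.3294, -0.413, 0.3136]
ee_rot: [-0.0, 0.999, 0.043, -0.0]
contact_force: [0.6, -0.0, -0.3]
width: 0.0511
gripper_force: 0.0
```

Emit:
servo_tool(moves=[{"dp": [0.15,-0.12,-0.01],"delta_rot": [0,0,0.5],"fingers": 0.6},{"dp": [0.145,-0.12,-0.01],"delta_rot": [0,0,0.5],"fingers": 0.6},{"dp": [0.14,-0.13,-0.01],"delta_rot": [0,0,0.5],"fingers": 0.6},{"dp": [0.13,-0.14,-0.01],"delta_rot": [0,0,0.5],"fingers": 0.6},{"dp": [0.12,-0.145,-0.01],"delta_rot": [0,0,0.5],"fingers": 0.6}])

```text
clock: 1.1
position: [0.4684, -0.2831, 0.3236]
ee_rot: [-0.0, 0.997, -0.082, -0.0]
contact_force: [-0.3, -0.5, 0.2]
width: 0.0512
gripper_force: 0.0
```

Emit:
servo_tool(moves=[{"dp": [0.115,-0.15,-0.01],"delta_rot": [0,0,0.5],"fingers": 0.6},{"dp": [0.11,-0.155,-0.01],"delta_rot": [0,0,0.5],"fingers": 0.6},{"dp": [0.1,-0.16,-0.01],"delta_rot": [0,0,0.5],"fingers": 0.6},{"dp": [0,0,0],"delta_rot": [0,0,0],"fingers": 0.6},{"dp": [0,0,0],"delta_rot": [0,0,0],"fingers": 0.6}])

```text
clock: 1.6
position: [0.5508, -0.2066, 0.3292]
ee_rot: [0.0, 0.988, -0.154, -0.001]
contact_force: [0.0, -0.4, 0.5]
width: 0.0512
gripper_force: 0.0
```

```bash
python3 - <<'E'
from h import *
s=readout.get_state();p,d=imaging.get_image("wrist");np.savez("w1.npz",p=p,d=d,pos=s["position"],rot=s["ee_rot"])
print(s["clock"],s["position"],R(s).round(3).tolist())
cv2.imwrite("pics/w1.png",p[:,:,::-1])
P=cloud("wrist",d,s);X,Y,Z=P[...,0],P[...,1],P[...,2]
sat=p.max(-1).astype(int)-p.min(-1)
m=(X>.44)&(X<.69)&(Y>-.29)&(Y<-.13)&(Z>.004)&(Z<.014)&(sat<22)
m=cv2.morphologyEx(m.astype(np.uint8),cv2.MORPH_OPEN,np.ones((3,3)))>0
q=P[m];print("plate",len(q),cv2.minAreaRect((q[:,:2]*1000).astype(np.float32)),q[:,2].mean())
a=(X>.44)&(X<.69)&(Y>-.29)&(Y<-.13)
q=P[a&(Z>.108)&(X>.58)];print("ring top",len(q),q.mean(0),cv2.minAreaRect((q[:,:2]*1000).astype(np.float32)),np.percentile(q[:,2],[10,50,90]))
q=P[a&(Z>.105)&(X<.56)]
c=np.array([.5645,-.207]);ya=-.316;ex=np.array([np.cos(ya),np.sin(ya)]);ey=np.array([-ex[1],ex[0]])
l=np.c_[(q[:,:2]-c)@ex,(q[:,:2]-c)@ey,q[:,2]]
for k,g in(("prong",l[l[:,1]<0]),("jaw",l[l[:,1]>0])):
    print(k,len(g));print(np.percentile(g,[2,50,98],axis=0).round(4) if len(g) else "")
E
```

```text
1.6 [ 0.55079841 -0.20663072  0.32921672] [[0.952, -0.305, -0.002], [-0.305, -0.952, -0.0], [-0.002, 0.001, -1.0]]
plate 10869 ((563.14697265625, -204.0716094970703), (67.93212127685547, 166.0757293701172), 72.47915649414062) 0.01067795681214011
ring top 852 [ 0.60843749 -0.20554996  0.16022139] ((607.145751953125, -191.6615753173828), (29.62261390686035, 96.96215057373047), 17.36374855041504) [0.11485026 0.11596598 0.33029419]
prong 29790
[[-0.0246 -0.0608  0.2665]
 [-0.0034 -0.0454  0.3229]
 [ 0.0034 -0.0065  0.3459]]
jaw 4408
[[-0.0625  0.0111  0.109 ]
 [-0.0219  0.0431  0.3158]
 [-0.0131  0.0522  0.3276]]
```

View pics/w1.png

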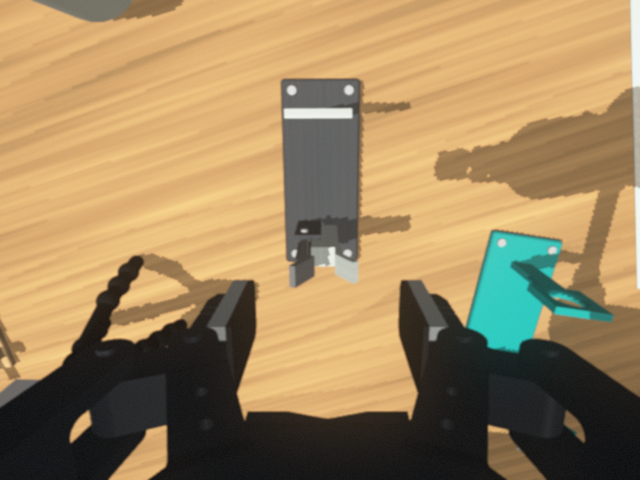

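The wrist picture shows the dark mount upright in view: ring plate edge at (318,113), clip at (323,262) with the dark jaw on the left (300,272) and the light prong on the right (345,268). The fingers hide nothing of it.

```bash
python3 - <<'E'
from h import *
z=np.load("w1.npz");p,d=z["p"],z["d"];s={"position":z["pos"],"ee_rot":z["rot"]}
P=cloud("wrist",d,s)
def sub(u0,u1,v0,v1,z0,z1):
    q=P[v0:v1,u0:u1].reshape(-1,3);return q[(q[:,2]>z0)&(q[:,2]<z1)]
g=sub(270,370,95,130,.108,.125);r=cv2.minAreaRect((g[:,:2]*1000).astype(np.float32));print("ring",len(g),g.mean(0),r)
c=np.array([.5631,-.2041])
for ya in(-.3057,-.316):
    ex=np.array([np.cos(ya),np.sin(ya)]);ey=np.array([-ex[1],ex[0]]);L=lambda q:np.c_[(q[:,:2]-c)@ex,(q[:,:2]-c)@ey,q[:,2]]
    print("ring loc",np.percentile(L(g),[2,50,98],axis=0).round(4).tolist())
    for n,b in(("prong",(331,365,240,290,.1,.13)),("jaw",(280,315,240,300,.098,.13)),("mid",(312,334,240,270,.06,.09)),("plate",(275,370,70,275,.006,.014))):
        print(n,np.percentile(L(sub(*b)),[1,50,99],axis=0).round(4).tolist())
E
```

```text
ring 675 [ 0.61583183 -0.21957841  0.11572099] ((615.865966796875, -219.49342346191406), (43.6770133972168, 5.659385681152344), 72.28927612304688)
ring loc [[0.0521, -0.0199, 0.1142], [0.0547, 0.0009, 0.1157], [0.0578, 0.0223, 0.1172]]
prong [[-0.0629, -0.0268, 0.1001], [-0.0541, -0.0196, 0.111], [-0.0468, -0.0113, 0.1172]]
jaw [[-0.0629, 0.0052, 0.1005], [-0.0531, 0.0139, 0.1157], [-0.0467, 0.022, 0.1254]]
mid [[-0.0627, -0.0101, 0.0618], [-0.0517, -0.002, 0.0803], [-0.0466, 0.0067, 0.0822]]
plate [[-0.0761, -0.0331, 0.0082], [0.0137, -0.0001, 0.0106], [0.0837, 0.0353, 0.0127]]
ring loc [[0.052, -0.0193, 0.1142], [0.0548, 0.0015, 0.1157], [0.0578, 0.0228, 0.1172]]
prong [[-0.0626, -0.0274, 0.1001], [-0.0538, -0.0201, 0.111], [-0.0466, -0.0119, 0.1172]]
jaw [[-0.0631, 0.0046, 0.1005], [-0.0533, 0.0134, 0.1157], [-0.0468, 0.0215, 0.1254]]
mid [[-0.0627, -0.0106, 0.0618], [-0.0516, -0.0026, 0.0803], [-0.0466, 0.0062, 0.0822]]
plate [[-0.076, -0.0332, 0.0082], [0.0136, 0.0001, 0.0106], [0.0836, 0.0354, 0.0127]]
```

```bash
python3 - <<'E'
from h import *
e=plan([.554,.326,.30],pose(-.1175),12,.6)
E
```

```text
[{"dp": [-0.067, -0.212, 0.012], "delta_rot": [0.0, 0.0, -0.16], "fingers": 0.6}, {"dp": [-0.063, -0.213, 0.012], "delta_rot": [0.0, 0.0, -0.16], "fingers": 0.6}, {"dp": [-0.06, -0.214, 0.012], "delta_rot": [0.0, 0.0, -0.16], "fingers": 0.6}, {"dp": [-0.056, -0.215, 0.012], "delta_rot": [0.0, 0.0, -0.16], "fingers": 0.6}, {"dp": [-0.053, -0.216, 0.012], "delta_rot": [0.0, 0.0, -0.16], "fingers": 0.6}]
[{"dp": [-0.049, -0.217, 0.012], "delta_rot": [0.0, 0.0, -0.16], "fingers": 0.6}, {"dp": [-0.046, -0.217, 0.012], "delta_rot": [0.0, 0.0, -0.16], "fingers": 0.6}, {"dp": [-0.042, -0.218, 0.012], "delta_rot": [0.0, 0.0, -0.16], "fingers": 0.6}, {"dp": [-0.039, -0.219, 0.013], "delta_rot": [0.0, 0.0, -0.16], "fingers": 0.6}, {"dp": [-0.036, -0.219, 0.012], "delta_rot": [0.0, 0.01, -0.17], "fingers": 0.6}]
[{"dp": [-0.032, -0.22, 0.013], "delta_rot": [0.0, 0.0, -0.16], "fingers": 0.6}, {"dp": [-0.028, -0.22, 0.012], "delta_rot": [0.0, 0.01, -0.17], "fingers": 0.6}]
```

Emit:
servo_tool(moves=[{"dp": [-0.067,-0.21,0],"delta_rot": [0,0,-0.16],"fingers": 0.6},{"dp": [-0.063,-0.21,0],"delta_rot": [0,0,-0.16],"fingers": 0.6},{"dp": [-0.06,-0.215,0],"delta_rot": [0,0,-0.16],"fingers": 0.6},{"dp": [-0.056,-0.215,0],"delta_rot": [0,0,-0.16],"fingers": 0.6},{"dp": [-0.053,-0.215,0],"delta_rot": [0,0,-0.16],"fingers": 0.6}])

```text
clock: 2.15
position: [0.5512, 0.0141, 0.3299]
ee_rot: [0.0, 0.993, -0.117, -0.0]
contact_force: [0.7, 0.2, 0.2]
width: 0.0515
gripper_force: 0.0
```

Emit:
servo_tool(moves=[{"dp": [-0.05,-0.217,0],"delta_rot": [0,0,-0.16],"fingers": 0.6},{"dp": [-0.046,-0.217,0],"delta_rot": [0,0,-0.16],"fingers": 0.6},{"dp": [-0.042,-0.218,0.02],"delta_rot": [0,0,-0.16],"fingers": 0.6},{"dp": [-0.04,-0.22,0.03],"delta_rot": [0,0,-0.16],"fingers": 0.6},{"dp": [-0.036,-0.22,0.03],"delta_rot": [0,0,-0.16],"fingers": 0.6}])

```text
clock: 2.65
position: [0.5535, 0.2366, 0.3138]
ee_rot: [0.0, 0.997, -0.077, 0.0]
contact_force: [0.8, -0.5, 0.1]
width: 0.0512
gripper_force: 0.0
```

Emit:
servo_tool(moves=[{"dp": [-0.032,-0.22,0.03],"delta_rot": [0,0,-0.16],"fingers": 0.6},{"dp": [-0.03,-0.22,0.03],"delta_rot": [0,0,-0.16],"fingers": 0.6},{"dp": [0,0,0],"delta_rot": [0,0,0],"fingers": 0.6},{"dp": [0,0,0],"delta_rot": [0,0,0],"fingers": 0.6}])

```text
clock: 3.05
position: [0.554, 0.3247, 0.3012]
ee_rot: [0.001, 0.998, -0.06, -0.001]
contact_force: [-0.3, -0.6, -0.2]
width: 0.0512
gripper_force: 0.0
```

```bash
python3 - <<'E'
from h import *
s=readout.get_state();p,d=imaging.get_image("wrist");np.savez("w2.npz",p=p,d=d,pos=s["position"],rot=s["ee_rot"])
print(s["clock"],s["position"],R(s).round(3).tolist())
cv2.imwrite("pics/w2.png",p[:,:,::-1])
P=cloud("wrist",d,s);X,Y,Z=P[...,0],P[...,1],P[...,2]
q=P[(X>.44)&(X<.69)&(Y>.295)&(Y<.35)&(Z>.0495)&(Z<.06)]
v=np.linalg.svd(q[:,:2]-q[:,:2].mean(0),full_matrices=False)[2][0];v*=np.sign(v[0]);c=q[:,:2].mean(0)
t=(q[:,:2]-c)@v;w=(q[:,:2]-c)@[-v[1],v[0]]
print(len(q),c,np.arctan2(v[1],v[0]),t.min(),t.max(),np.percentile(w,[1,50,99]),np.percentile(q[:,2],[50,95]))
h=q[q[:,2]>.0525];k=np.polyfit(h[:,0],h[:,1],1);print("ridge yaw",np.arctan(k[0]),"y at .569",np.polyval(k,.569))
E
```

```text
3.05 [0.5539545  0.32472385 0.30118605] [[0.993, -0.12, -0.001], [-0.12, -0.993, -0.002], [-0.001, 0.002, -1.0]]
5499 [0.57583492 0.32721536] -0.11557299120967109 -0.10264692150310854 0.0863694670929579 [-8.38492341e-03 -9.52843452e-07  8.81760064e-03] [0.05359174 0.05546962]
ridge yaw -0.1149837260441749 y at .569 0.32804430757324554
```

View pics/w2.png

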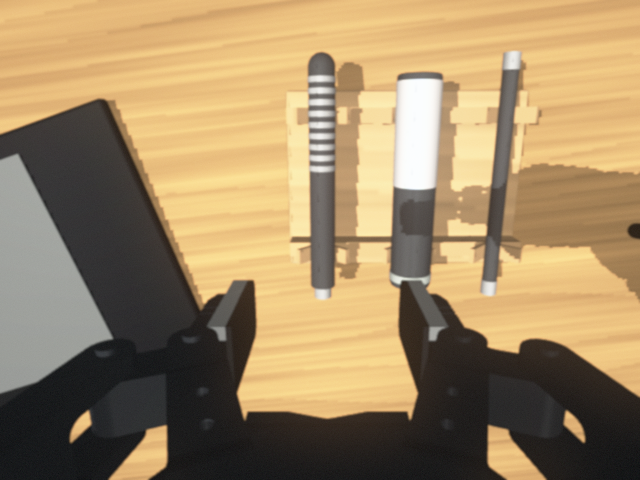

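The wrist picture shows the slotted mic at (321,175), nose at (321,60) and tail at (322,293). The wand is at (418,180), and the fingers are symmetric about column 327.

Emit:
servo_tool(moves=[{"dp": [0,-0.016,0.2],"delta_rot": [0,0,0],"fingers": 0.6},{"dp": [0,0,0.2],"delta_rot": [0,0,0],"fingers": 0.6},{"dp": [0,0,0.2],"delta_rot": [0,0,0],"fingers": 0.6},{"dp": [0,0,0.2],"delta_rot": [0,0,0],"fingers": 0.6},{"dp": [0,0,0],"delta_rot": [0,0,0],"fingers": 0.6}])

```text
clock: 3.6
position: [0.5516, 0.3247, 0.1368]
ee_rot: [0.003, 0.998, -0.061, -0.005]
contact_force: [-0.0, -0.5, -0.9]
width: 0.0514
gripper_force: 0.0
```

```bash
python3 - <<'E'
from h import *
s=readout.get_state();p,d=imaging.get_image("wrist")
print(s["clock"],s["position"],R(s).round(3).tolist())
cv2.imwrite("pics/w3.png",p[:,:,::-1])
P=cloud("wrist",d,s);T=(P-s["position"])@R(s)
m=(T[...,2]>.07)&(P[...,2]>.05)&(P[...,2]<.06)&(abs(T[...,1])<.02);q=T[m];print(len(q),q.mean(0),np.polyfit(q[:,0],q[:,1],1),q.min(0),q.max(0))
f=T[(T[...,2]<.09)&(T[...,2]>.05)&(abs(T[...,1])<.06)&(T[...,0]<.02)&(T[...,0]>0)&(P[...,2]>.06)]
for sg in(-1,1):
    g=f[f[:,1]*sg>0];print(sg,len(g),np.percentile(abs(g[:,1]),[1,5,50]) if len(g) else "")
E
```

```text
3.6 [0.5515705  0.32469758 0.13684885] [[0.992, -0.123, -0.011], [-0.123, -0.992, -0.006], [-0.01, 0.007, -1.0]]
18668 [ 0.03167108 -0.00588188  0.08298705] [-0.00796915 -0.00562949] [-0.06255884 -0.0157555   0.07854119] [0.10185055 0.01223802 0.08743333]
-1 862 [0.02656966 0.02668319 0.02913155]
1 2756 [0.02430674 0.02444487 0.0523719 ]
```

View pics/w3.png

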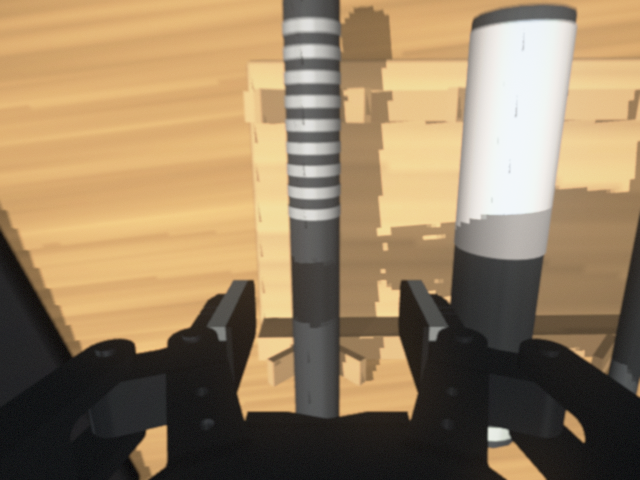

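The mic passes between the pads at about u=316, while the pad centre is at u=327.5, so I need to shift about 4.6 mm along tool −y before going down.

Emit:
servo_tool(moves=[{"dp": [0,-0.023,0],"delta_rot": [0,0,0],"fingers": 0.6},{"dp": [0,0,0.05],"delta_rot": [0,0,0],"fingers": 0.6},{"dp": [0,0,0],"delta_rot": [0,0,0],"fingers": 0.6}])

```text
clock: 3.95
position: [0.5554, 0.3334, 0.1327]
ee_rot: [-0.0, 0.998, -0.06, 0.001]
contact_force: [-1.0, -0.4, -0.3]
width: 0.0511
gripper_force: 0.0
```

```bash
python3 - <<'E'
from h import *
s=readout.get_state();p,d=imaging.get_image("wrist")
print(s["clock"],s["position"],R(s).round(4).tolist(),s["qpos"])
P=cloud("wrist",d,s);T=(P-s["position"])@R(s)
m=(T[...,2]>.06)&(P[...,2]>.05)&(P[...,2]<.06)&(abs(T[...,1])<.02);q=T[m];print(len(q),q.mean(0),np.polyfit(q[:,0],q[:,1],1),q.min(0),q.max(0))
E
```

```text
3.95 [0.55536746 0.33335552 0.13273553] [[0.9928, -0.1199, 0.0015], [-0.1199, -0.9928, 0.0005], [0.0014, -0.0007, -1.0]] [ 4.33334029e-01  5.10999834e-01  1.57911667e+00 -2.15236015e-04
  1.04992929e+00  2.12443846e+00]
19084 [0.03253736 0.00362646 0.07928627] [-0.00372789  0.00374776] [-0.05884333 -0.01549833  0.07573306] [0.1011449  0.01301284 0.0828625 ]
```

Emit:
servo_tool(moves=[{"dp": [-0.015,0.024,0],"delta_rot": [0,0,0],"fingers": 0.6},{"dp": [0,0,0.09],"delta_rot": [0,0,0],"fingers": 0.6},{"dp": [0,0,0.083],"delta_rot": [0,0,0],"fingers": 0.6},{"dp": [0,0,0],"delta_rot": [0,0,0],"fingers": 0.6},{"dp": [0,0,0],"delta_rot": [0,0,0],"fingers": 0.6}])

```text
clock: 4.5
position: [0.5513, 0.3288, 0.0976]
ee_rot: [0.0, 0.998, -0.06, -0.0]
contact_force: [0.4, -0.0, 1.3]
width: 0.0512
gripper_force: 0.0
```

Emit:
servo_tool(moves=[{"dp": [0,0,0],"delta_rot": [0,0,0],"fingers": 0.2},{"dp": [0,0,0],"delta_rot": [0,0,0],"fingers": 0.15},{"dp": [0,0,0],"delta_rot": [0,0,0],"fingers": 0},{"dp": [0,0,0],"delta_rot": [0,0,0],"fingers": 0},{"dp": [0,0,0],"delta_rot": [0,0,0],"fingers": 0}], force=30)

```text
clock: 5.0
position: [0.5519, 0.3287, 0.0983]
ee_rot: [0.0, 0.998, -0.06, 0.001]
contact_force: [-0.5, -2.9, 6.2]
width: 0.0189
gripper_force: 29.4
```

Emit:
servo_tool(moves=[{"dp": [0,0,0],"delta_rot": [0,0,0],"fingers": 0},{"dp": [0,0,0],"delta_rot": [0,0,0],"fingers": 0},{"dp": [0,0,-0.1],"delta_rot": [0,0,0],"fingers": 0},{"dp": [0,0,-0.2],"delta_rot": [0,0,0],"fingers": 0},{"dp": [0,0,-0.24],"delta_rot": [0,0,0],"fingers": 0}], force=110)

```text
clock: 5.5
position: [0.5501, 0.3286, 0.204]
ee_rot: [0.001, 0.998, -0.06, -0.003]
contact_force: [1.1, 0.6, -2.6]
width: 0.0169
gripper_force: 107.5
```

Emit:
servo_tool(moves=[{"dp": [0,0,-0.24],"delta_rot": [0,0,0],"fingers": 0},{"dp": [0,0,-0.24],"delta_rot": [0,0,0],"fingers": 0},{"dp": [0,0,-0.24],"delta_rot": [0,0,0],"fingers": 0},{"dp": [0,0,0],"delta_rot": [0,0,0],"fingers": 0},{"dp": [0,0,0],"delta_rot": [0,0,0],"fingers": 0}])

```text
clock: 6.0
position: [0.5514, 0.3292, 0.3503]
ee_rot: [-0.001, 0.998, -0.06, 0.001]
contact_force: [-0.8, 0.1, -1.8]
width: 0.0171
gripper_force: 107.4
```

```bash
python3 - <<'E'
from h import *
s=readout.get_state();p,d=imaging.get_image("wrist")
print(s["clock"],s["position"],R(s).round(4).tolist(),s["contact_force"],s["width"])
cv2.imwrite("pics/w4.png",p[:,:,::-1])
P=cloud("wrist",d,s);T=(P-s["position"])@R(s)
q=T[(T[...,2]>.04)&(T[...,2]<.07)&(abs(T[...,1])<.015)&(T[...,0]>.02)];print(len(q),q.min(0),q.max(0))
for a in np.arange(.02,.12,.01):
    g=q[abs(q[:,0]-a)<.003]
    if len(g)>5: print(a.round(2),np.percentile(g[:,1],[2,50,98]).round(4),np.percentile(g[:,2],[1,5,50]).round(4))
# predicted mount target
E
```

```text
6.0 [0.55143384 0.32917202 0.35034364] [[0.9928, -0.1198, 0.0022], [-0.1198, -0.9928, 0.0015], [0.002, -0.0017, -1.0]] [-0.80156103  0.1487883  -1.75806223] 0.017118459924112525
19121 [ 0.02000276 -0.01179213  0.04163867] [0.09391269 0.00892848 0.05550237]
0.02 [-0.0104 -0.0013  0.0081] [0.0432 0.0436 0.0453]
0.03 [-0.0108 -0.0013  0.0082] [0.0429 0.0434 0.0452]
0.04 [-0.0107 -0.0013  0.0081] [0.043  0.0435 0.0453]
0.05 [-0.0108 -0.0013  0.008 ] [0.043  0.0435 0.0452]
0.06 [-0.0108 -0.0013  0.0081] [0.043  0.0435 0.0452]
0.07 [-0.0106 -0.0013  0.0082] [0.043  0.0435 0.0453]
0.08 [-0.0108 -0.0013  0.0079] [0.043  0.0435 0.0454]
0.09 [-0.011  -0.0013  0.008 ] [0.0431 0.0436 0.0456]
```

View pics/w4.png

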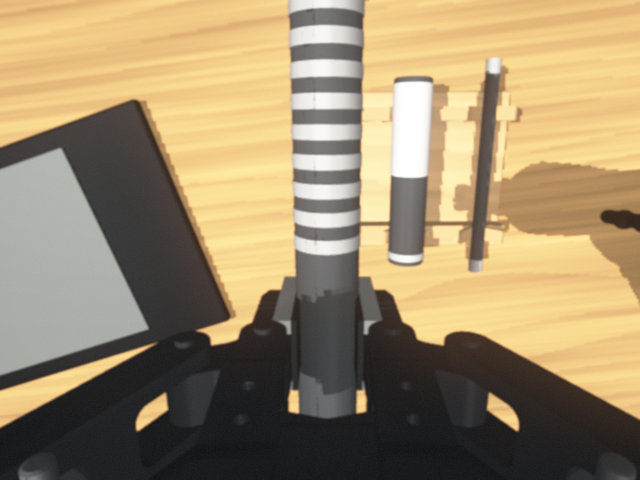

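The mic is held straight and centred. This grasp sits too far back, though: the fingertips would sweep the clip while the nose enters the ring. I'll set it back in its notch and regrip about 30 mm further forward.

Emit:
servo_tool(moves=[{"dp": [0,0,0.24],"delta_rot": [0,0,0],"fingers": 0},{"dp": [0,0,0.24],"delta_rot": [0,0,0],"fingers": 0},{"dp": [0,0,0.24],"delta_rot": [0,0,0],"fingers": 0},{"dp": [0,0,0.24],"delta_rot": [0,0,0],"fingers": 0},{"dp": [0,0,0.14],"delta_rot": [0,0,0],"fingers": 0}])

```text
clock: 6.55
position: [0.5475, 0.3271, 0.1223]
ee_rot: [0.003, 0.998, -0.06, -0.005]
contact_force: [-0.7, 0.8, -1.3]
width: 0.0171
gripper_force: 107.5
```

Emit:
servo_tool(moves=[{"dp": [0,0,0],"delta_rot": [0,0,0],"fingers": 0},{"dp": [0,0,0.08],"delta_rot": [0,0,0],"fingers": 0},{"dp": [0,0,0.05],"delta_rot": [0,0,0],"fingers": 0},{"dp": [0,0,0.025],"delta_rot": [0,0,0],"fingers": 0},{"dp": [0,0,0],"delta_rot": [0,0,0],"fingers": 0}])

```text
clock: 7.05
position: [0.5514, 0.3289, 0.099]
ee_rot: [0.0, 0.998, -0.06, 0.0]
contact_force: [-0.4, -0.6, 0.1]
width: 0.0172
gripper_force: 107.7
```

Emit:
servo_tool(moves=[{"dp": [0,0,0.003],"delta_rot": [0,0,0],"fingers": 0},{"dp": [0,0,0],"delta_rot": [0,0,0],"fingers": 0.5},{"dp": [0,0,0],"delta_rot": [0,0,0],"fingers": 0.5},{"dp": [0.075,0,0],"delta_rot": [0,0,0],"fingers": 0.5},{"dp": [0.075,0,0],"delta_rot": [0,0,0],"fingers": 0.5}], force=30)

```text
clock: 7.55
position: [0.5824, 0.3254, 0.098]
ee_rot: [-0.0, 0.998, -0.06, 0.001]
contact_force: [-0.0, 0.7, -0.0]
width: 0.0428
gripper_force: 0.0
```

Emit:
servo_tool(moves=[{"dp": [0,0,0],"delta_rot": [0,0,0],"fingers": 0.5},{"dp": [0,0,0],"delta_rot": [0,0,0],"fingers": 0},{"dp": [0,0,0],"delta_rot": [0,0,0],"fingers": 0},{"dp": [0,0,0],"delta_rot": [0,0,0],"fingers": 0},{"dp": [0,0,0],"delta_rot": [0,0,0],"fingers": 0}])

```text
clock: 8.05
position: [0.5807, 0.3253, 0.0975]
ee_rot: [0.0, 0.998, -0.06, -0.0]
contact_force: [-0.1, -0.3, -0.1]
width: 0.019
gripper_force: 29.3
```

Emit:
servo_tool(moves=[{"dp": [0,0,0],"delta_rot": [0,0,0],"fingers": 0},{"dp": [0,0,0],"delta_rot": [0,0,0],"fingers": 0},{"dp": [0,0,-0.1],"delta_rot": [0,0,0],"fingers": 0},{"dp": [0,0,-0.2],"delta_rot": [0,0,0],"fingers": 0},{"dp": [0,0,-0.24],"delta_rot": [0,0,0],"fingers": 0}], force=110)

```text
clock: 8.55
position: [0.5799, 0.3247, 0.2044]
ee_rot: [0.001, 0.998, -0.06, -0.002]
contact_force: [0.8, 0.1, -1.1]
width: 0.0168
gripper_force: 107.5
```

Emit:
servo_tool(moves=[{"dp": [0,0,-0.24],"delta_rot": [0,0,0],"fingers": 0},{"dp": [0,0,-0.24],"delta_rot": [0,0,0],"fingers": 0},{"dp": [0,0,-0.24],"delta_rot": [0,0,0],"fingers": 0},{"dp": [0,0,0],"delta_rot": [0,0,0],"fingers": 0},{"dp": [0,0,0],"delta_rot": [0,0,0],"fingers": 0}])

```text
clock: 9.05
position: [0.5812, 0.3254, 0.351]
ee_rot: [-0.001, 0.998, -0.06, 0.001]
contact_force: [-0.9, -0.6, -2.0]
width: 0.017
gripper_force: 107.5
```

```bash
python3 - <<'E'
from h import *
s=readout.get_state();p,d=imaging.get_image("wrist")
print(s["clock"],s["position"],R(s).round(4).tolist(),s["contact_force"],s["width"])
P=cloud("wrist",d,s);T=(P-s["position"])@R(s)
q=T[(T[...,2]>.04)&(T[...,2]<.07)&(abs(T[...,1])<.015)&(T[...,0]>.02)];print(len(q),q.min(0),q.max(0))
for a in np.arange(.02,.12,.02):
    g=q[abs(q[:,0]-a)<.003]
    if len(g)>5: print(a.round(2),np.percentile(g[:,1],[2,50,98]).round(4),np.percentile(g[:,2],[1,5,50]).round(4))
Rt=pose(-.309,.42);C=np.array([.5635,-.2045]);ex=Rt[:,0].copy();H=np.array([*(C+.055*np.array([np.cos(-.309),np.sin(-.309)])),.093])
G=H-ex*.089+[0,0,.15];print("H",H,"TCP over",grasp2tcp(G,Rt))
mid=plan([.6,.06,.36],pose(-.2,.2),6,0,s);print()
plan(grasp2tcp(G,Rt),Rt,7,0,frm=mid)
E
```

```text
9.05 [0.58123123 0.32535666 0.35101444] [[0.9928, -0.1199, 0.0026], [-0.1199, -0.9928, 0.001], [0.0025, -0.0013, -1.0]] [-0.91753087 -0.57645296 -2.0451429 ] 0.01698693674813482
14958 [ 0.02000269 -0.01171054  0.04061081] [0.08138184 0.00893906 0.05367412]
0.02 [-0.0109 -0.0014  0.0083] [0.0418 0.0423 0.0439]
0.04 [-0.0109 -0.0013  0.0082] [0.0418 0.0422 0.044 ]
0.06 [-0.0108 -0.0013  0.0078] [0.0418 0.0422 0.044 ]
0.08 [-0.0084 -0.0016  0.0054] [0.0439 0.0445 0.047 ]
H [ 0.6158951  -0.22122584  0.093     ] TCP over [ 0.5594164  -0.20319641  0.32850617]
[{"dp": [0.042, 0.218, -0.008], "delta_rot": [0.01, -0.34, 0.13], "fingers": 0}, {"dp": [0.045, 0.217, -0.009], "delta_rot": [0.01, -0.34, 0.13], "fingers": 0}, {"dp": [0.047, 0.216, -0.011], "delta_rot": [0.01, -0.34, 0.13], "fingers": 0}, {"dp": [0.049, 0.216, -0.013], "delta_rot": [0.01, -0.33, 0.14], "fingers": 0}, {"dp": [0.052, 0.215, -0.015], "delta_rot": [0.01, -0.34, 0.13], "fingers": 0}]
[{"dp": [0.054, 0.215, -0.017], "delta_rot": [0.02, -0.33, 0.14], "fingers": 0}]

[{"dp": [0.013, 0.19, 0.02], "delta_rot": [0.05, -0.31, 0.15], "fingers": 0}, {"dp": [0.017, 0.19, 0.019], "delta_rot": [0.05, -0.32, 0.15], "fingers": 0}, {"dp": [0.02, 0.19, 0.017], "delta_rot": [0.05, -0.31, 0.15], "fingers": 0}, {"dp": [0.024, 0.189, 0.016], "delta_rot": [0.04, -0.32, 0.15], "fingers": 0}, {"dp": [0.027, 0.189, 0.014], "delta_rot": [0.05, -0.31, 0.15], "fingers": 0}]
[{"dp": [0.03, 0.189, 0.012], "delta_rot": [0.04, -0.32, 0.14], "fingers": 0}, {"dp": [0.033, 0.188, 0.011], "delta_rot": [0.05, -0.31, 0.15], "fingers": 0}]
```

Emit:
servo_tool(moves=[{"dp": [0.04,0.22,-0.01],"delta_rot": [0,-0.34,0.13],"fingers": 0},{"dp": [0.045,0.22,-0.01],"delta_rot": [0,-0.34,0.13],"fingers": 0},{"dp": [0.045,0.215,-0.01],"delta_rot": [0,-0.34,0.13],"fingers": 0},{"dp": [0.05,0.215,-0.013],"delta_rot": [0.02,-0.33,0.14],"fingers": 0},{"dp": [0.05,0.215,-0.015],"delta_rot": [0.02,-0.34,0.13],"fingers": 0}])

```text
clock: 9.6
position: [0.595, 0.1021, 0.3554]
ee_rot: [-0.007, 0.992, -0.093, -0.087]
contact_force: [0.3, 0.0, -1.5]
width: 0.0171
gripper_force: 107.5
```

Emit:
servo_tool(moves=[{"dp": [0.05,0.215,-0.017],"delta_rot": [0.02,-0.33,0.14],"fingers": 0},{"dp": [0.013,0.19,0.02],"delta_rot": [0.05,-0.31,0.15],"fingers": 0},{"dp": [0.017,0.19,0.02],"delta_rot": [0.05,-0.32,0.15],"fingers": 0},{"dp": [0.02,0.19,0.017],"delta_rot": [0.05,-0.31,0.15],"fingers": 0},{"dp": [0.024,0.19,0.016],"delta_rot": [0.05,-0.32,0.15],"fingers": 0}])

```text
clock: 10.1
position: [0.5737, -0.0924, 0.3392]
ee_rot: [-0.023, 0.978, -0.13, -0.165]
contact_force: [0.5, -1.7, -0.7]
width: 0.0171
gripper_force: 107.5
```

Emit:
servo_tool(moves=[{"dp": [0.027,0.19,0.014],"delta_rot": [0.05,-0.31,0.15],"fingers": 0},{"dp": [0.03,0.19,0.012],"delta_rot": [0.05,-0.32,0.14],"fingers": 0},{"dp": [0.033,0.19,0.011],"delta_rot": [0.05,-0.31,0.15],"fingers": 0},{"dp": [0,0,0],"delta_rot": [0,0,0],"fingers": 0},{"dp": [0,0,0],"delta_rot": [0,0,0],"fingers": 0}])

```text
clock: 10.6
position: [0.5565, -0.2051, 0.3259]
ee_rot: [-0.033, 0.965, -0.152, -0.209]
contact_force: [-0.6, 0.7, -1.1]
width: 0.0169
gripper_force: 107.7
```

```bash
cat >> h.py <<'E'
C=np.array([.5635,-.2045]);YAW=-.309;A=.0530;L=.0815
def state(s):
    e=np.array([np.cos(YAW),np.sin(YAW)]);y=np.array([-e[1],e[0]])
    Rc=R(s);g=s["position"]+Rc[:,2]*A;u=Rc[:,0]
    loc=lambda p:np.array([(p[:2]-C)@e,(p[:2]-C)@y,p[2]])*1000
    uy=np.array([u[:2]@e,u[:2]@y,u[2]])
    print("t",s["clock"],"grasp mm",loc(g).round(1),"nose",loc(g+u*L).round(1),"tail",loc(g-u*(.19-L)).round(1),"dir",uy.round(4),"F",s["contact_force"].round(1),"w",round(s["width"],4))
    a=loc(g)+uy*1000*((55-loc(g)[0])/1000/uy[0]);b=loc(g)+uy*1000*((-55-loc(g)[0])/1000/uy[0]);print("axis at ring",a.round(1),"at clip",b.round(1),"roll",(Rc[:,1][2]).round(4))
E
python3 - <<'E'
from h import *
s=readout.get_state();p,d=imaging.get_image("wrist");np.savez("w5.npz",p=p,d=d,pos=s["position"],rot=s["ee_rot"])
state(s)
cv2.imwrite("pics/w5.png",p[:,:,::-1])
P=cloud("wrist",d,s)+R(s)@[0,.0013,0];e=np.array([np.cos(YAW),np.sin(YAW)]);y=np.array([-e[1],e[0]])
Lc=np.dstack([(P[...,:2]-C)@e,(P[...,:2]-C)@y,P[...,2]])
q=Lc[(abs(Lc[...,0]-.055)<.012)&(abs(Lc[...,1])<.03)&(Lc[...,2]>.105)&(Lc[...,2]<.125)];print("ring",len(q),np.percentile(q,[2,50,98],axis=0).round(4))
Rt=pose(YAW,.42);H=np.array([*(C+.055*e),.093])
G=H-Rt[:,0]*.089;plan(G-Rt[:,2]*A,Rt,5,0,s)
E
```

```text
t 10.6 grasp mm [-28.4  -2.6 277.6] nose [ 45.7  -2.8 243.9] tail [-127.2   -2.3  322.6] dir [ 0.9102 -0.0025 -0.4141] F [-0.6  0.7 -1.1] w 0.0169
axis at ring [ 55.   -2.8 239.7] at clip [-55.   -2.5 289.7] roll -0.0006Traceback (most recent call last):
  File "<stdin>", line 7, in <module>
    return _quantile_unchecked(
        a, q, axis, out, overwrite_input, method, keepdims, weights)
    return _ureduce(a,
                    func=_quantile_ureduce_func,
    ...<5 lines>...
                    overwrite_input=overwrite_input,
                    method=method)
    r = func(a, **kwargs)
    result = _quantile(arr,
                       quantiles=q,
    ...<2 lines>...
                       out=out,
                       weights=wgt)
    slices_having_nans = np.isnan(arr[-1, ...])
                                  ~~~^^^^^^^^^
IndexError: index -1 is out of bounds for axis 0 with size 0
```

View pics/w5.png

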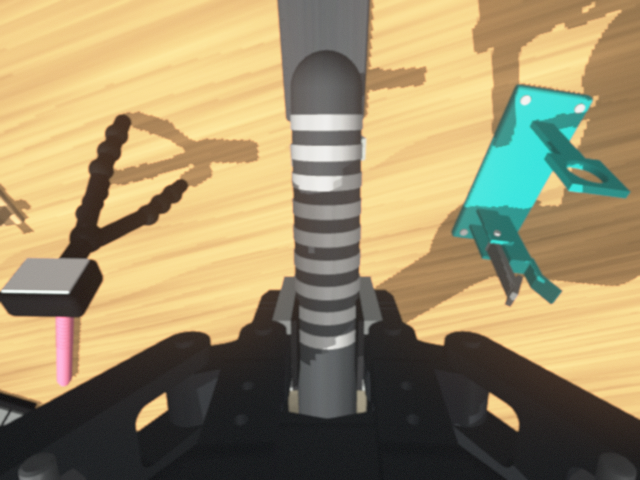

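The mic is held in line over the dark cradle with its nose at (327,55). It hides the ring from this camera, so I'll rely on the measured pose.

```bash
python3 - <<'E'
from h import *
s=readout.get_state()
Rt=pose(YAW,.42);e=np.array([np.cos(YAW),np.sin(YAW)]);H=np.array([*(C+.055*e),.093])
G=H-Rt[:,0]*.09+[0,0,.03];plan(G-Rt[:,2]*A,Rt,5,0,s)
E
```

```text
[{"dp": [0.05, -0.002, 0.108], "delta_rot": [0.0, 0.01, 0.0], "fingers": 0}, {"dp": [0.05, -0.002, 0.108], "delta_rot": [0.0, 0.01, 0.0], "fingers": 0}, {"dp": [0.05, -0.001, 0.108], "delta_rot": [0.0, 0.01, 0.0], "fingers": 0}, {"dp": [0.049, -0.002, 0.107], "delta_rot": [-0.01, 0.01, -0.01], "fingers": 0}, {"dp": [0.049, -0.001, 0.108], "delta_rot": [0.0, 0.02, 0.0], "fingers": 0}]
```

Emit:
servo_tool(moves=[{"dp": [0.05,-0.002,0.108],"delta_rot": [0,0,0],"fingers": 0},{"dp": [0.05,-0.002,0.108],"delta_rot": [0,0,0],"fingers": 0},{"dp": [0.05,-0.002,0.108],"delta_rot": [0,0,0],"fingers": 0},{"dp": [0.05,-0.002,0.107],"delta_rot": [0,0,0],"fingers": 0},{"dp": [0.05,-0.002,0.107],"delta_rot": [0,0,0],"fingers": 0}])

```text
clock: 11.15
position: [0.5591, -0.2011, 0.2091]
ee_rot: [-0.032, 0.966, -0.15, -0.207]
contact_force: [0.2, -0.3, -1.4]
width: 0.0171
gripper_force: 107.7
```

Emit:
servo_tool(moves=[{"dp": [0,0,0],"delta_rot": [0,0,0],"fingers": 0},{"dp": [0,0,0],"delta_rot": [0,0,0],"fingers": 0}])

```text
clock: 11.35
position: [0.5591, -0.2019, 0.2102]
ee_rot: [-0.032, 0.966, -0.15, -0.207]
contact_force: [0.1, -0.0, -0.3]
width: 0.017
gripper_force: 107.7
```

```bash
python3 - <<'E'
from h import *
s=readout.get_state();state(s)
out=[]
e=np.array([np.cos(YAW),np.sin(YAW)]);y=np.array([-e[1],e[0]])
for n in("scene","top"):
    p,d=imaging.get_image(n);np.savez(n+"2.npz",p=p,d=d)
    P=cloud(n,d)+[0,.0025,0]; Lc=np.dstack([(P[...,:2]-C)@e,(P[...,:2]-C)@y,P[...,2]])
    m=(abs(Lc[...,0]-.055)<.03)&(abs(Lc[...,1])<.035)&(Lc[...,2]>.1)&(Lc[...,2]<.16)
    v,u=np.where(m);print(n,len(u),u.min(),u.max(),v.min(),v.max())
    q=Lc[m];r=q[(q[:,0]>.048)&(q[:,2]<.119)];print("ring",len(r),np.percentile(r,[3,50,97],axis=0).round(4).tolist())
    if n=="scene": out.append(cv2.resize(p[230:370,190:330],(600,600),interpolation=cv2.INTER_CUBIC))
cv2.imwrite("pics/s2.png",out[0][:,:,::-1])
Rt=pose(YAW,.42);H=np.array([*(C+.055*e),.093])
G=H-Rt[:,0]*.09;plan(G-Rt[:,2]*A,Rt,3,0,s)
E
```

```text
t 11.35 grasp mm [-26.7   1.1 161.9] nose [ 47.6   1.1 128.5] tail [-125.7    1.   206.5] dir [ 9.118e-01  3.000e-04 -4.105e-01] F [ 0.1 -0.  -0.3] w 0.017
axis at ring [ 55.    1.1 125.1] at clip [-55.    1.1 174.6] roll 0.0005
scene 343 256 281 274 309
ring 163 [[0.0526, -0.02, 0.1008], [0.0581, -0.0008, 0.1123], [0.0601, 0.0231, 0.1163]]Traceback (most recent call last):
  File "<stdin>", line 9, in <module>
    return umr_minimum(a, axis, None, out, keepdims, initial, where)
ValueError: zero-size array to reduction operation minimum which has no identity
```

```bash
python3 - <<'E'
from h import *
z=np.load("scene2.npz");p,d=z["p"],z["d"];P=cloud("scene",d)+[0,.0025,0]
e=np.array([np.cos(YAW),np.sin(YAW)]);y=np.array([-e[1],e[0]]);Lc=np.dstack([(P[...,:2]-C)@e,(P[...,:2]-C)@y,P[...,2]])*1000
cv2.imwrite("pics/s2.png",cv2.resize(p[225:365,190:330],(600,600),interpolation=2)[:,:,::-1])
# ring front face plane: x>50, whole plate; edges in y from z<110 and top
r=Lc[(Lc[...,0]>50)&(Lc[...,0]<66)&(abs(Lc[...,1])<35)&(Lc[...,2]>70)&(Lc[...,2]<118)]
print("ring",len(r),np.percentile(r,[1,50,99],axis=0).round(1).tolist())
f=r[r[:,0]>np.percentile(r[:,0],40)];print("front",np.percentile(f,[1,50,99],axis=0).round(1).tolist())
m=Lc[(Lc[...,0]>0)&(Lc[...,0]<47)&(abs(Lc[...,1])<25)&(Lc[...,2]>118)&(Lc[...,2]<165)]
print("mic",len(m))
# fit cylinder axis radius 10
from scipy.optimize import least_squares
def res(v):
    u=np.array([1,v[2],v[3]]);u/=np.linalg.norm(u);w=m-np.array([40,v[0],v[1]]);return np.linalg.norm(np.cross(w,u),axis=1)-10
o=least_squares(res,[1,131,0,-.45],loss="soft_l1");print("axis at x=40: y,z,dy,dz",o.x.round(3),"pred z",161.9-66.7*.45)
s=readout.get_state();state(s)
Rt=pose(YAW,.42);H=np.array([*(C+.055*e),.093]);G=H-Rt[:,0]*.09;plan(G-Rt[:,2]*A,Rt,3,0,s)
E
```

```text
ring 360 [[52.4, -20.2, 70.4], [58.1, 0.7, 95.5], [60.4, 23.5, 116.5]]
front [[57.8, -20.1, 70.4], [58.7, 0.0, 95.5], [60.5, 23.3, 116.5]]
mic 312
axis at x=40: y,z,dy,dz [ 3.70000e+00  1.31311e+02  2.10000e-02 -4.51000e-01] pred z 131.885
t 11.45 grasp mm [-25.8   0.5 163. ] nose [ 48.7   0.4 129.8] tail [-124.9    0.5  207.3] dir [ 9.132e-01 -5.000e-04 -4.076e-01] F [ 0.6 -0.6 -1.6] w 0.0169
axis at ring [ 55.    0.4 127. ] at clip [-55.    0.5 176.1] roll 0.0011
[{"dp": [0.021, 0.001, 0.052], "delta_rot": [0.0, 0.0, 0.0], "fingers": 0}, {"dp": [0.02, 0.001, 0.052], "delta_rot": [0.0, 0.0, 0.0], "fingers": 0}, {"dp": [0.021, 0.0, 0.051], "delta_rot": [0.01, 0.0, -0.01], "fingers": 0}]
```

View pics/s2.png

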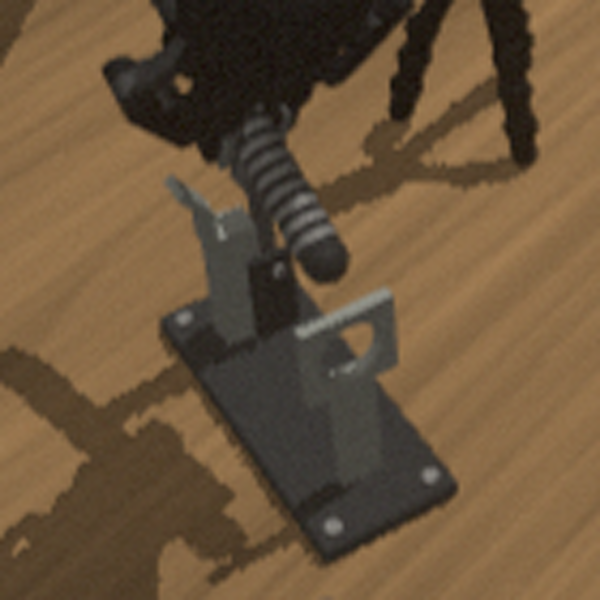

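The crop shows the nose at (325,265) just behind and above the ring, whose hole is at (355,340), lined up with it. The jaw (270,280) and prong (225,250) are clear below. Now I'll lower it behind the ring.

Emit:
servo_tool(moves=[{"dp": [0.02,0.002,0.052],"delta_rot": [0,0,0],"fingers": 0},{"dp": [0.02,0.002,0.052],"delta_rot": [0,0,0],"fingers": 0},{"dp": [0.02,0.002,0.052],"delta_rot": [0,0,0],"fingers": 0},{"dp": [0,0,0],"delta_rot": [0,0,0],"fingers": 0},{"dp": [0,0,0],"delta_rot": [0,0,0],"fingers": 0}])

```text
clock: 11.95
position: [0.5567, -0.2038, 0.176]
ee_rot: [-0.032, 0.966, -0.151, -0.208]
contact_force: [0.1, 1.1, 0.3]
width: 0.0171
gripper_force: 107.7
```

```bash
python3 - <<'E'
from h import *
s=readout.get_state();state(s)
p,d=imaging.get_image("scene");P=cloud("scene",d)+[0,.0025,0]
e=np.array([np.cos(YAW),np.sin(YAW)]);y=np.array([-e[1],e[0]]);Lc=np.dstack([(P[...,:2]-C)@e,(P[...,:2]-C)@y,P[...,2]])*1000
m=Lc[(Lc[...,0]>-5)&(Lc[...,0]<42)&(abs(Lc[...,1])<25)&(Lc[...,2]>95)&(Lc[...,2]<140)]
from scipy.optimize import least_squares
def res(v):
    u=np.array([1,v[2],v[3]]);u/=np.linalg.norm(u);w=m-np.array([20,v[0],v[1]]);return np.linalg.norm(np.cross(w,u),axis=1)-10
o=least_squares(res,[1,110,0,-.45],loss="soft_l1");print(len(m),"axis at x=20",o.x.round(3),"at ring y,z",(o.x[0]+35*o.x[2]).round(1),(o.x[1]+35*o.x[3]).round(1))
E
```

```text
t 11.95 grasp mm [-28.5  -1.4 127.7] nose [45.8 -1.5 94.2] tail [-127.4   -1.3  172.3] dir [ 0.9117 -0.0015 -0.4109] F [0.1 1.1 0.3] w 0.0171
axis at ring [55.  -1.6 90.1] at clip [-55.   -1.4 139.7] roll 0.0007
290 axis at x=20 [ 2.51000e-01  1.05486e+02  9.00000e-03 -4.58000e-01] at ring y,z 0.6 89.5
```

Emit:
servo_tool(moves=[{"dp": [0,-0.005,-0.017],"delta_rot": [0,0,0],"fingers": 0},{"dp": [0.03,0,0],"delta_rot": [0,0,0],"fingers": 0},{"dp": [0.03,0,0],"delta_rot": [0,0,0],"fingers": 0},{"dp": [0.03,0,0],"delta_rot": [0,0,0],"fingers": 0},{"dp": [0,0,0],"delta_rot": [0,0,0],"fingers": 0}])

```text
clock: 12.5
position: [0.575, -0.2086, 0.1716]
ee_rot: [-0.032, 0.966, -0.151, -0.207]
contact_force: [-0.2, -0.1, -1.4]
width: 0.0169
gripper_force: 107.7
```

```bash
python3 - <<'E'
from h import *
s=readout.get_state();state(s);print(s["moment"])
E
```

```text
t 12.5 grasp mm [ -9.5  -0.4 123.3] nose [64.9 -0.5 89.9] tail [-108.5   -0.3  167.7] dir [ 0.9124 -0.0013 -0.4094] F [-0.2 -0.1 -1.4] w 0.0169
axis at ring [55.  -0.5 94.3] at clip [-55.   -0.4 143.7] roll 0.0008
[-0.03637682 -0.2523516  -0.02596642]
```

Emit:
servo_tool(moves=[{"dp": [0.04,0,0],"delta_rot": [0,0,0],"fingers": 0},{"dp": [0.04,0,0],"delta_rot": [0,0,0],"fingers": 0},{"dp": [0.04,0,0],"delta_rot": [0,0,0],"fingers": 0},{"dp": [0.025,0,0],"delta_rot": [0,0,0],"fingers": 0},{"dp": [0,0,0],"delta_rot": [0,0,0],"fingers": 0}])

```text
clock: 13.0
position: [0.6, -0.2166, 0.1597]
ee_rot: [-0.032, 0.966, -0.151, -0.207]
contact_force: [-0.3, -0.0, -0.4]
width: 0.0169
gripper_force: 107.7
```

```bash
python3 - <<'E'
from h import *
s=readout.get_state();state(s);print(s["moment"])
# rotate about ring point at axis z 91.5: target pitch .15
e=np.array([np.cos(YAW),np.sin(YAW)])
p,Rc=s["position"],R(s);fr=(p,Rc)
for th,zr in((.27,.0925),(.15,.0915)):
    Rt=pose(YAW,th);H=np.array([*(C+.055*e),zr]);G=H-Rt[:,0]*.0415
    fr=plan(G-Rt[:,2]*A,Rt,3,0,frm=fr);print(th)
E
```

```text
t 13.0 grasp mm [ 16.7  -0.4 111.4] nose [91.1 -0.5 78. ] tail [-82.2  -0.3 155.9] dir [ 0.9122 -0.0012 -0.4098] F [-0.3 -0.  -0.4] w 0.0169
axis at ring [55.  -0.5 94.2] at clip [-55.   -0.3 143.6] roll 0.0008
[-0.05063429 -0.29346223  0.02740447]
[{"dp": [-0.011, -0.001, 0.014], "delta_rot": [0.0, 0.51, 0.0], "fingers": 0}, {"dp": [-0.011, -0.001, 0.014], "delta_rot": [0.0, 0.51, -0.01], "fingers": 0}, {"dp": [-0.012, 0.0, 0.013], "delta_rot": [0.0, 0.5, 0.0], "fingers": 0}]
0.27
[{"dp": [-0.01, 0.0, 0.01], "delta_rot": [0.0, 0.4, 0.0], "fingers": 0}, {"dp": [-0.01, 0.0, 0.01], "delta_rot": [0.0, 0.4, 0.0], "fingers": 0}, {"dp": [-0.01, 0.0, 0.01], "delta_rot": [0.0, 0.4, 0.0], "fingers": 0}]
0.15
```

Emit:
servo_tool(moves=[{"dp": [-0.01,-0.001,0.014],"delta_rot": [0,0.5,0],"fingers": 0},{"dp": [-0.01,-0.001,0.014],"delta_rot": [0,0.5,0],"fingers": 0},{"dp": [-0.01,0,0.014],"delta_rot": [0,0.5,0],"fingers": 0},{"dp": [0,0,0],"delta_rot": [0,0,0],"fingers": 0}])

```text
clock: 13.4
position: [0.5899, -0.2128, 0.1556]
ee_rot: [-0.021, 0.979, -0.153, -0.134]
contact_force: [0.6, -0.6, -1.8]
width: 0.0169
gripper_force: 107.6
```

```bash
python3 - <<'E'
from h import *
s=readout.get_state();state(s);print(s["moment"])
e=np.array([np.cos(YAW),np.sin(YAW)]);fr=(s["position"],R(s))
for th,zr in((.15,.0915),(0,.090)):
    Rt=pose(YAW,th);H=np.array([*(C+.055*e),zr]);G=H-Rt[:,0]*.0415
    fr=plan(G-Rt[:,2]*A,Rt,4,0,frm=fr);print(th)
E
```

```text
t 13.4 grasp mm [1.340e+01 1.000e-01 1.046e+02] nose [91.9  0.  82.6] tail [-91.1   0.3 133.8] dir [ 0.963  -0.0013 -0.2694] F [ 0.6 -0.6 -1.8] w 0.0169
axis at ring [55.   0.1 92.9] at clip [-55.    0.2 123.7] roll 0.0008
[-0.07624118 -0.14741806  0.00476383]
[{"dp": [-0.005, 0.0, 0.009], "delta_rot": [0.0, 0.31, 0.0], "fingers": 0}, {"dp": [-0.005, 0.0, 0.008], "delta_rot": [0.0, 0.31, 0.0], "fingers": 0}, {"dp": [-0.006, 0.0, 0.008], "delta_rot": [0.0, 0.3, -0.01], "fingers": 0}, {"dp": [-0.006, 0.001, 0.008], "delta_rot": [0.01, 0.31, 0.0], "fingers": 0}]
0.15
[{"dp": [-0.009, 0.0, 0.01], "delta_rot": [0.0, 0.37, 0.0], "fingers": 0}, {"dp": [-0.009, 0.0, 0.01], "delta_rot": [0.0, 0.38, 0.0], "fingers": 0}, {"dp": [-0.01, 0.0, 0.01], "delta_rot": [0.0, 0.37, 0.0], "fingers": 0}, {"dp": [-0.011, 0.0, 0.009], "delta_rot": [0.0, 0.38, 0.0], "fingers": 0}]
0
```

Emit:
servo_tool(moves=[{"dp": [-0.005,0,0.008],"delta_rot": [0,0.3,0],"fingers": 0},{"dp": [-0.005,0,0.008],"delta_rot": [0,0.3,0],"fingers": 0},{"dp": [-0.005,0,0.008],"delta_rot": [0,0.3,0],"fingers": 0},{"dp": [-0.005,0,0.008],"delta_rot": [0,0.3,0],"fingers": 0},{"dp": [0,0,0],"delta_rot": [0,0,0],"fingers": 0}])

```text
clock: 13.9
position: [0.5855, -0.2126, 0.1503]
ee_rot: [-0.01, 0.985, -0.154, -0.076]
contact_force: [-1.1, -1.6, 1.3]
width: 0.0172
gripper_force: 107.9
```

```bash
python3 - <<'E'
from h import *
s=readout.get_state();state(s);print(s["moment"])
E
```

```text
t 13.9 grasp mm [15.4 -1.1 97.9] nose [95.9 -1.2 85.5] tail [-91.9  -1.  114.4] dir [ 9.884e-01 -7.000e-04 -1.522e-01] F [-1.1 -1.6  1.3] w 0.0172
axis at ring [55.  -1.1 91.8] at clip [-55.   -1.1 108.8] roll 0.0029
[-0.32247776  0.31870434  0.25033938]
```

Emit:
servo_tool(moves=[{"dp": [-0.009,0,0.01],"delta_rot": [0,0.38,0],"fingers": 0},{"dp": [-0.009,0,0.01],"delta_rot": [0,0.38,0],"fingers": 0},{"dp": [-0.01,0,0.01],"delta_rot": [0,0.38,0],"fingers": 0},{"dp": [-0.01,0,0.01],"delta_rot": [0,0.38,0],"fingers": 0},{"dp": [0,0,0],"delta_rot": [0,0,0],"fingers": 0}])

```text
clock: 14.4
position: [0.5779, -0.2089, 0.1427]
ee_rot: [0.0, 0.988, -0.155, -0.001]
contact_force: [-0.4, -0.2, 1.5]
width: 0.017
gripper_force: 108.3
```

```bash
cat >> h.py <<'E'
def micfit():
    from scipy.optimize import least_squares
    e=np.array([np.cos(YAW),np.sin(YAW)]);y=np.array([-e[1],e[0]])
    p,d=imaging.get_image("scene");P=cloud("scene",d)+[0,.0025,0];Lc=np.dstack([(P[...,:2]-C)@e,(P[...,:2]-C)@y,P[...,2]])*1000
    m=Lc[(Lc[...,0]>62)&(Lc[...,0]<85)&(abs(Lc[...,1])<16)&(Lc[...,2]>80)&(Lc[...,2]<112)]
    t=Lc[(Lc[...,0]<-66)&(Lc[...,0]>-110)&(abs(Lc[...,1])<18)&(Lc[...,2]>75)&(Lc[...,2]<125)]
    n=Lc[(Lc[...,0]>62)&(Lc[...,0]<125)&(abs(Lc[...,1])<14)&(Lc[...,2]>75)&(Lc[...,2]<112)]
    j=Lc[(abs(Lc[...,0]+55)<9)&(Lc[...,1]>-1)&(Lc[...,1]<40)&(Lc[...,2]>100)&(Lc[...,2]<130)]
    print("front n",len(m),"ztop",np.percentile(m[:,2],95).round(1),"| tail n",len(t),"ztop",np.percentile(t[:,2],[50,95]).round(1) if len(t) else "","xmin",t[:,0].min().round(1) if len(t) else "","| nose x",np.percentile(n[:,0],99).round(1),"| jaw",len(j),np.percentile(j[:,1:],[3,50,97],axis=0).round(1).tolist() if len(j) else "")
    return p
E
python3 - <<'E'
from h import *
s=readout.get_state();state(s);print(s["moment"]);micfit()
E
```

```text
t 14.4 grasp mm [15.   0.2 89.7] nose [96.5  0.1 89.7] tail [-93.5   0.3  89.8] dir [ 1.     -0.0014 -0.001 ] F [-0.4 -0.2  1.5] w 0.017
axis at ring [55.   0.1 89.7] at clip [-55.    0.3  89.8] roll 0.0004
[0.09283062 0.34891786 0.00798668]
front n 121 ztop 99.1 | tail n 8 ztop [95.1 96.1] xmin -93.9 | nose x 97.8 | jaw 0
```

Emit:
servo_tool(moves=[{"dp": [0,0,0.004],"delta_rot": [0,0.15,0],"fingers": 0},{"dp": [0,0,0],"delta_rot": [0,0,0],"fingers": 0}])

```text
clock: 14.65
position: [0.5777, -0.2088, 0.1425]
ee_rot: [0.001, 0.988, -0.154, 0.006]
contact_force: [-4.3, 0.9, 8.3]
width: 0.0171
gripper_force: 109.0
```

Emit:
servo_tool(moves=[{"dp": [0,0,0],"delta_rot": [0,0,0],"fingers": 0.5},{"dp": [0,0,0],"delta_rot": [0,0,0],"fingers": 0.5},{"dp": [0,0,0],"delta_rot": [0,0,0],"fingers": 0.5}], force=30)

```text
clock: 14.95
position: [0.5788, -0.2093, 0.1411]
ee_rot: [0.001, 0.988, -0.154, 0.007]
contact_force: [-0.4, -0.3, 0.4]
width: 0.0428
gripper_force: 0.0
```

Emit:
servo_tool(moves=[{"dp": [0,0,-0.1],"delta_rot": [0,0,0],"fingers": 0.5},{"dp": [0,0,-0.2],"delta_rot": [0,0,0],"fingers": 0.5},{"dp": [-0.1,0,-0.24],"delta_rot": [0,0,0],"fingers": 0.5},{"dp": [-0.1,0,-0.24],"delta_rot": [0,0,0],"fingers": 0.5},{"dp": [-0.1,0,-0.1],"delta_rot": [0,0,0],"fingers": 0.5}])

```text
clock: 15.45
position: [0.5213, -0.191, 0.3173]
ee_rot: [0.003, 0.988, -0.154, 0.011]
contact_force: [-0.2, -0.5, 0.3]
width: 0.0426
gripper_force: 0.0
```

Emit:
servo_tool(moves=[{"dp": [0,0,0],"delta_rot": [0,0,0],"fingers": 0.5},{"dp": [0,0,0],"delta_rot": [0,0,0],"fingers": 0.5}])

```text
clock: 15.65
position: [0.5204, -0.1905, 0.3129]
ee_rot: [0.002, 0.988, -0.154, 0.008]
contact_force: [0.4, -0.4, -0.9]
width: 0.0427
gripper_force: 0.0
```

```bash
python3 - <<'E'
from h import *
p=micfit();s=readout.get_state();state(s)
w,d=imaging.get_image("wrist")
P=cloud("wrist",d,s)+R(s)@[0,.0013,0];e=np.array([np.cos(YAW),np.sin(YAW)]);y=np.array([-e[1],e[0]]);Lc=np.dstack([(P[...,:2]-C)@e,(P[...,:2]-C)@y,P[...,2]])*1000
for a in(-90,-80,-70,-38,-20,0,20,40,65,80):
    g=Lc[(abs(Lc[...,0]-a)<3)&(abs(Lc[...,1])<14)&(Lc[...,2]>70)&(Lc[...,2]<130)]
    if len(g)>5: print(a,len(g),np.percentile(g[:,1],[3,50,97]).round(1),np.percentile(g[:,2],[50,95]).round(1))
g=Lc[(abs(Lc[...,1])<9)&(Lc[...,2]>84)&(Lc[...,2]<105)];print("x range",np.percentile(g[:,0],[.2,99.8]).round(1))
j=Lc[(abs(Lc[...,0]+55)<9)&(Lc[...,1]>0)&(Lc[...,1]<45)&(Lc[...,2]>98)&(Lc[...,2]<130)];print("jaw",len(j),np.percentile(j[:,1:],[2,50,98],axis=0).round(1).tolist())
a=cv2.resize(p[225:365,190:330],(400,400),interpolation=2);b=cv2.resize(w,(400,300));b=cv2.copyMakeBorder(b,0,100,0,0,0)
cv2.imwrite("pics/fin.png",np.hstack([a,b])[:,:,::-1])
E
```

```text
front n 123 ztop 99.5 | tail n 69 ztop [ 98.3 100.7] xmin -90.9 | nose x 98.4 | jaw 96 [[2.8, 100.5], [13.5, 112.8], [21.5, 123.9]]
t 15.7 grasp mm [-44.6   0.3 258.8] nose [3.69e+01 2.00e-01 2.60e+02] tail [-153.     0.4  257.3] dir [ 0.9999 -0.0011  0.0142] F [-0.4  0.1 -0.7] w 0.043
axis at ring [5.500e+01 1.000e-01 2.602e+02] at clip [-55.    0.3 258.7] roll 0.0005
-90 137 [-6.8 -0.3  6.3] [97.1 98.9]
-80 192 [-9.6 -0.3  9. ] [ 99.8 101.6]
-70 219 [-9.5 -0.3  8.6] [ 99.6 101.5]
-38 236 [-9.3  0.4  9.5] [ 99.1 100.9]
-20 253 [-9.2 -0.3  9.3] [ 98.8 100.7]
0 269 [-9.7  0.4  9.9] [ 98.5 100.5]
20 269 [-9.5  0.4  9.6] [ 98.4 100.4]
40 300 [-9.4  0.3  9.5] [ 98.2 100.1]
65 313 [-9.   0.3  9.7] [97.6 99.6]
80 332 [-9.2  0.3  9.8] [97.4 99.7]
x range [-92.   90.7]
jaw 890 [[0.4, 99.3], [11.5, 113.5], [20.4, 124.7]]
```

View pics/fin.png

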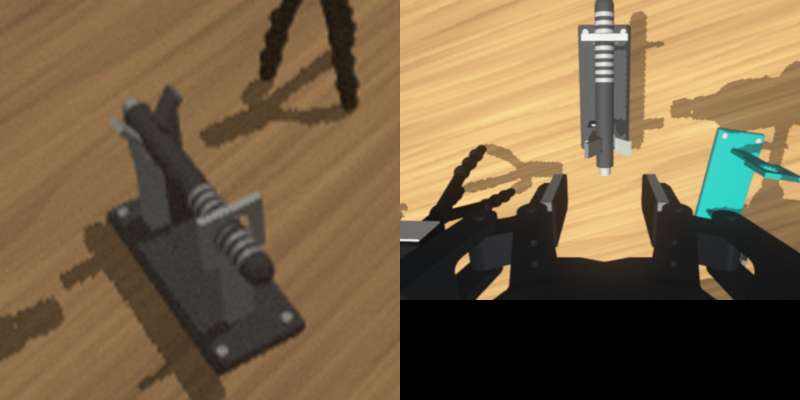

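The last picture shows the mic through the ring and lying in the clip, with the jaw closed. Both ends stick out (tail −92 mm, nose about +97 mm), the tube top at the clip is about 100.5 mm, and the gripper is clear. Handing in.

```bash
python3 -c "
from rig import manip;print(manip.sign_off())"
```

```text
the job is handed in; nothing more can be done
None
```

The microphone is mounted: its front end is through the guide ring and its tail is home in the fork clip with the jaw closed. It is roughly centred, the gripper has let go, and I handed the job in at about 16 s.

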